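Present the steel ball to the loader's checker on its tray

TASK

Start the checker built into the white film loader: press the round push button on its deck fully down and let it come back up. Then pick up the ball tray by its upright grip and, without losing the loose steel ball from its pocket or knocking over the film can beside the tray, carry it until the ball is over the round dark window in the deck, about a hand's breadth (8 cm) above it. Finish there, still holding the tray level and motionless in the gripper; do not put it down.

Things in the scene. Friction and masses are not known exactly. Their poses are not given: they have to be found in the camera images.
- loader: white film loader, a fixed box 220 x 280 x 65 mm (x, y, z), on the left or right of the table, the tray on the other side. Origin: centre of its underside. x away from its drawer front, y left, z up. Two black cassettes and a small sprocket wheel stand along its far edge (x 0.06 to 0.10), up to 43 mm above the deck (top face).
- window (a point): centre of the round dark window, 44 mm across with a thin aluminium rim, flush in the loader's deck, 65 mm above the table; at x -20 mm, y +50 mm in the loader's frame. The deck's other dark cut-outs are rectangular.
- start_top (a point): centre of the top of the start button: an upright white round push button 28 mm across in a grey housing on the loader's deck, at x -65 mm, y -75 mm in the loader's frame. Pressed straight down: spring-loaded, 6 mm travel, about 5 N when fully down; comes back up by itself.
- start (a joint): travel of the start button in m: 0 up, 0.006 fully down.
- tray_grip (a point): grasp point in the tray's upright grey grip fin, 40 mm above the tray's underside. Fin: 36 mm long (tray x), 14 mm thick (tray y), top 58 mm above the underside. It stands mid-plate on the black plastic tray plate, 160 x 70 x 6 mm, 0.24 kg, loose on the table. Tray x points to the ball, z up. A fixed grey spool, 32 mm across, 16 mm high, on the other end balances it.
- pocket (a point): centre of the ball's pocket, on the plate's top face, 52 mm along tray x from the fin and 34 mm below the grasp point: a round hole 15 mm across in which the ball sits loosely. The ball rolls out if the tray tips more than about 35 degrees or is jerked.
- ball_center (a point): centre of the loose polished steel ball, 25 mm in diameter, about 64 g, sitting in the pocket with its centre about 10 mm above the plate's top face. Position only: its axes turn as it rolls.
- can_mid (a point): middle (half-way up) of a loose black film can with a grey lid, 33 mm across, 50 mm high, standing on the table beside the tray's left long side, about 115 mm from the fin.

How it is judged:
On the way, in this order (a step that is already met when the one before it is completed fails the run):
1. the start button is pressed fully down (value of joint start above 0.0048 m), for 0.05 s.
2. the start button has been let go and is up again (value of joint start below 0.0015 m), for 0.1 s.
3. the tray is lifted off the table with the ball in its pocket (height (world z) of tray_grip above 0.075 m and distance between ball_center and pocket below 0.014 m), for 0.2 s.
At the end, for the whole second after the job is handed in: the ball sits in the tray's pocket, its centre within 22 mm sideways of the window's centre and 45 to 160 mm above the deck; the tray is held in the fingers, level within 0.1 rad (about 6 degrees), still (under 30 mm/s) and not touching the loader; the start button is up (horizontal distance between ball_center and window below 0.022 m and z of ball_center in the frame of window between 0.045 and 0.16 m and distance between ball_center and pocket below 0.014 m and angle between tray_grip's own z axis and vertical below 0.1 rad and contact force between tray and the fingers above 1 N and contact force between tray and loader below 0.1 N and linear speed of tray below 0.03 m/s and value of joint start below 0.0015 m); the arm keeps its last pose, push and grip.
It fails at once if the ball leaves its pocket (distance between ball_center and pocket above 0.018 m).
It fails at once if the film can is knocked over (angle between can_mid's own z axis and vertical above 0.6 rad).
It also fails if it takes over 64 s, if anything falls off the work surface, if the arm or the gripper's body presses on something with over 40 N, if the wrist force passes 120 N, or if a joint passes its speed limit or range.

ROBOT

A 6-joint arm with a two-finger parallel gripper is mounted at the origin on the work surface. World frame = base frame: x ahead of the robot, y to its left, z up, the work surface at z = 0. Lengths are in m, angles in rad, forces in N, time in s.
With the tool pointing down it reaches from about 0.325 to 0.75 m from the base axis. Payload 7.6 kg.
Tool frame: the origin (TCP) lies on the centre line of the jaws, within the pads' length; the fingertips stand 17 mm ahead of it and the grasp point (between the pads) lies 2 mm behind it; y points along the fingers, x is the direction in which the jaws open and shut, and the axes are right-handed (so a half turn about y gives the same grasp; the last joint's range is limited). The gripper opens to 85 mm and grips with 20 to 120 N. Pads are 22 mm wide; open, the fingers measure 114 mm over their backs; the gripper's body (76 mm by 85 mm) begins 54 mm behind the grasp point. The pads swing forward as they close: fully open they stand 13 mm farther back than shut.
Start: joints at [-1.191, 0.052, 1.401, -0, 1.689, -0.07], TCP at [0.228, -0.473, 0.225] pointing down, gripper open.
Joint ranges: [-2.9, 2.9], [-0.91, 2.17], [0.12, 2.37], [-1.06, 4.2], [0.26, 2.73], [-2.93, 2.93]. Speed limits (rad/s): [2.57, 2.57, 3.01, 3.14, 3.14, 3.14].

INTERFACE

Orientations are given as a unit quaternion [w, x, y, z].
In Python, from workcell import bot, eyes gives the robot as it stands.
- The arm moves only by the shell command python3 -m inch 'ROWS' [FORCE]. ROWS is JSON, a list of rows, each a list of 7 numbers: the shift along the tool's x, y, z in cm, then the turn, a rotation vector about the tool's x, y, z in rad, then the opening, from 0 (shut) to 1 (fully open). In form: [[x, y, z, wx, wy, wz, hand], ...]. A call has exactly 10 rows; each row is the pose to reach, as a shift and turn from the pose measured when the call began, along the tool's axes at that moment; what a row does not reach only later rows make up. A row lasts 1/10 s, in which the tool goes at most 50 mm and 8.59 degrees, less where a joint would pass 70% of its speed; a pose out of reach is approached as far as the arm can. A call with a gripper value outside its range is refused whole. The fingers move at their own pace and stop on an object; FORCE is the grip in N (left out, the last holds). Time passes only in rows, so rows that repeat a pose let the fingers close, or fill a call up. It gives the time, the measured TCP pose, the force and the opening at its end, in the units of the state.
- bot.read_state(): the state, without advancing time (a new reading comes with each control period).
- eyes.get_image(name): name is "scene" or "top" or "wrist"; returns a dict with "frame" (384x512x3 uint8, red, green, blue), "depth" (384x512 float32, m along the optical axis (not along the pixel's ray), 0 where there is no reading), "K" (3x3 intrinsics, pixels), "T" (4x4, takes a point from camera to world coordinates); the wrist camera has in their place "T_tool_cam" (4x4, takes a point from camera to tool coordinates, whose origin is the TCP and whose axes are the tool frame's). Camera axes: x right, y down, z forward; pixel columns grow to the right and rows downward; lengths in m; the calibration is good to about 2 mm. A picture is of the moment at which its call begins: read the wrist's pose just before it.
- bot.job_done(): hands the job in, once; it reports no verdict.
The state is a dict: "t": time; "joints": joint angles; "joint_vel": joint speeds; "tau": joint torques, N m; "tool_pos": TCP position; "eef_rot": TCP orientation; "contact_force": force on the tool from outside, world axes, zero at the start; "moment": the same for the moment, N m; "opening": finger opening in m.
Only numpy, scipy, OpenCV 4.12 (cv2) and the standard library are available. Lean on these libraries where they do the work, as an engineer would, in place of code of your own. Each camera call takes 0.05 s, during which the arm holds its last target. There are 200 camera calls.

## Working session

There is one attempt and no reset: what is moved stays moved. The work goes in short steps, Python scripts to look and compute and a shell command to move; the robot and the scene stay as the last step left them, time stands still between calls to the robot, and variables do not carry over. Pictures are saved under pics/ and viewed, about 8 in all and at most 12, crops included, and the job is handed in when it is done.

```bash
mkdir -p pics; cat > h.py <<'E'
from workcell import bot, eyes
import numpy as np, cv2
from scipy.spatial.transform import Rotation as R
def toolT():
    s=bot.read_state(); q=s["eef_rot"]; T=np.eye(4)
    T[:3,:3]=R.from_quat([q[1],q[2],q[3],q[0]]).as_matrix(); T[:3,3]=s["tool_pos"]; return T
def shot(n):
    Tt=toolT(); d=eyes.get_image(n)
    if n=="wrist": d["T"]=Tt@d["T_tool_cam"]
    return d
def ray(d,u,v,z):
    r=d["T"][:3,:3]@np.linalg.inv(d["K"])@[u,v,1]; o=d["T"][:3,3]
    return o+r*(z-o[2])/r[2]
def cloud(d):
    h,w=d["depth"].shape; v,u=np.mgrid[:h,:w]; z=d["depth"]
    c=np.stack([u*z,v*z,z],-1)@np.linalg.inv(d["K"]).T
    return c@d["T"][:3,:3].T+d["T"][:3,3]
E
python3 - <<'E'
from h import *
for n in["top","scene"]:
    d=shot(n); np.savez(n,**{k:d[k] for k in("frame","depth","K","T")}); cv2.imwrite(f"pics/{n}1.png",cv2.cvtColor(d["frame"],cv2.COLOR_RGB2BGR))
    print(n,d["T"].round(3).tolist(),d["K"].round(1).tolist())
print(bot.read_state())
E
```

```text
top [[0.009, -0.996, 0.092, 0.429], [-1.0, -0.008, 0.013, 0.011], [-0.013, -0.092, -0.996, 1.201], [0.0, 0.0, 0.0, 1.0]] [[393.2, 0.0, 250.3], [0.0, 393.2, 192.0], [0.0, 0.0, 1.0]]
scene [[-0.073, 0.533, -0.843, 1.331], [0.997, 0.032, -0.066, 0.064], [-0.008, -0.845, -0.534, 0.574], [0.0, 0.0, 0.0, 1.0]] [[389.5, 0.0, 256.7], [0.0, 389.5, 190.3], [0.0, 0.0, 1.0]]
{'t': 0.1, 'joints': array([-1.19133561e+00,  5.27891888e-02,  1.40164375e+00, -1.03768856e-05,
        1.68858461e+00, -7.02989690e-02]), 'joint_vel': array([-0.00034377, -0.00050889, -0.00172392, -0.00174649,  0.00023021,
        0.00047024]), 'tau': array([ 1.35514474e-03, -3.82581425e+01, -3.60984957e+01, -1.39557145e-06,
        4.82730393e-03, -3.21430673e-05]), 'tool_pos': array([ 0.22815792, -0.47252022,  0.2242382 ]), 'eef_rot': array([ 0.59919888, -0.5986105 ,  0.37632508, -0.37550713]), 'contact_force': array([0.39174448, 0.50957214, 0.54985695]), 'moment': array([ 0.01859622, -0.01352997,  0.00034176]), 'opening': 0.0854826714017977}
```

View pics/top1.png

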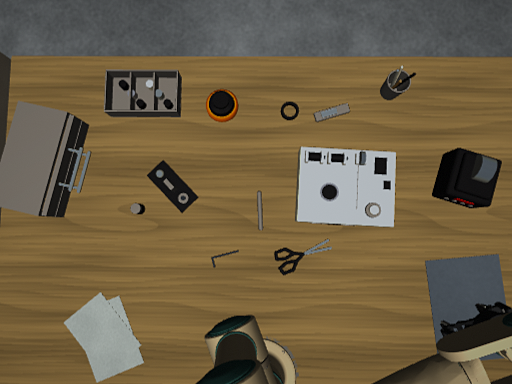

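View pics/scene1.png

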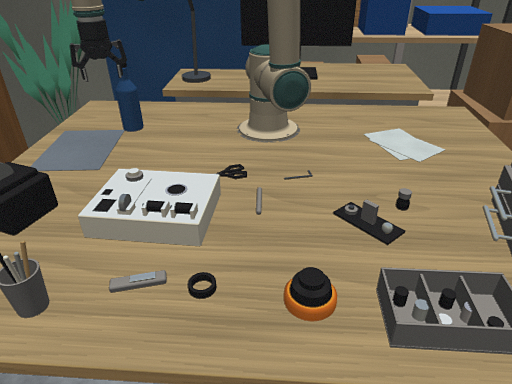

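The top view shows the loader on the right, with its window at (329,192) and button at (373,210). The tray is at about (173,187) and the can at (138,209). Next I'll measure these and zoom in on the tray to tell the ball from the spool.

```bash
python3 - <<'E'
from h import *
t=dict(np.load("top.npz")); s=dict(np.load("scene.npz"))
a=cv2.resize(t["frame"][150:225,120:210],None,fx=4.4,fy=4.4,interpolation=cv2.INTER_CUBIC)
b=cv2.resize(s["frame"][180:255,320:410],None,fx=4.4,fy=4.4,interpolation=cv2.INTER_CUBIC)
cv2.imwrite("pics/tray.png",cv2.cvtColor(np.hstack([a,b]),cv2.COLOR_RGB2BGR))
P=cloud(t); f=t["frame"].astype(int); g=f.sum(2)/3
# tray: everything 3-70mm high in ROI (top)
m=np.zeros(g.shape,np.uint8); m[155:217,143:203]=(g[155:217,143:203]<75)
n,l,st,c=cv2.connectedComponentsWithStats(m); i=1+st[1:,4].argmax()
cn,_=cv2.findContours((l==i).astype(np.uint8),0,2); rect=cv2.minAreaRect(max(cn,key=cv2.contourArea))
bx=cv2.boxPoints(rect); W=np.array([ray(t,u,v,.006) for u,v in bx]); print("tray",rect,W.round(4).tolist(),W.mean(0),np.linalg.norm(W-np.roll(W,1,0),axis=1))
Q=P[155:217,143:203].reshape(-1,3); Q=Q[Q[:,2]>.045]; print("fin top",len(Q),Q.mean(0) if len(Q) else 0)
# loader deck
m=((g>170)&(P[:,:,2]>.05)&(P[:,:,2]<.09)).astype(np.uint8); m[:,:280]=0;m[:,410:]=0;m[240:]=0
cn,_=cv2.findContours(m,0,2); rect=cv2.minAreaRect(max(cn,key=cv2.contourArea)); bx=cv2.boxPoints(rect)
W=np.array([ray(t,u,v,.065) for u,v in bx]); print("deck",rect,W.round(4).tolist(),W.mean(0),np.linalg.norm(W-np.roll(W,1,0),axis=1))
m=np.zeros(g.shape,np.uint8); m[178:206,315:343]=g[178:206,315:343]<110
M=cv2.moments(m,True); print("window",M["m00"],ray(t,M["m10"]/M["m00"],M["m01"]/M["m00"],.065))
print("deck depth z",np.median(P[170:180,300:315,2]),"btn z",P[208:213,371:376,2].round(3).max())
print("btn",ray(t,373,210,.08),"can",ray(t,138,209,.05),"ends",ray(t,159,174,.016),ray(t,184,199,.016))
print(P[206:213,135:142,2].max())
E
```

```text
tray ((172.1424102783203, 185.58523559570312), (52.29869842529297, 23.573169708251953), 46.84761428833008) [[0.5908, 0.3496, 0.006], [0.6413, 0.298, 0.006], [0.5241, 0.185, 0.006], [0.4745, 0.2364, 0.006]] [0.55769089 0.26725064 0.006     ] [0.16226402 0.07218189 0.16279254 0.0714512 ]
fin top 75 [0.53690079 0.22557102 0.23966184]
deck ((346.70306396484375, 186.34463500976562), (96.73971557617188, 73.8305892944336), 3.1798300743103027) [[0.4527, -0.1067, 0.065], [0.668, -0.1191, 0.065], [0.6539, -0.4001, 0.065], [0.4397, -0.383, 0.065]] [ 0.55357735 -0.25224399  0.065     ] [0.2766019  0.2157336  0.28136717 0.21488606]
window 198.0 [ 0.53720717 -0.20122256  0.065     ]
deck depth z 0.06512491170370027 btn z 0.09
btn [ 0.4840268  -0.32252599  0.08      ] can [0.48270061 0.35627556 0.05      ] ends [0.59148885 0.30599322 0.016     ] [0.51571216 0.22775732 0.016     ]
0.052585855855614705
```

View pics/tray.png

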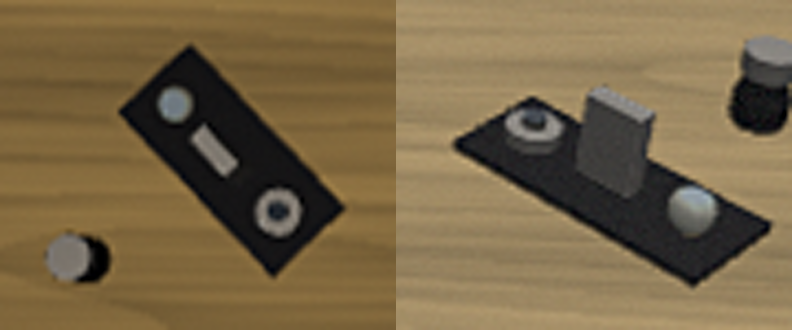

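The ball is at the upper-left end, about (160,173) in the top view. The spool is at (183,198), the fin is mid-plate, and the can is off the tray's left side, which matches the description. The loader's deck fit also agrees with the window and button: yaw is about -3.2° and the button is at about (0.484,-0.323).

```bash
python3 - <<'E'
from h import *
t=dict(np.load("top.npz")); P=cloud(t)
print(P[205:217,368:380,2].round(3)[::2,::2])
print("fin",ray(t,168.6,183.9,.058),"ball",ray(t,159.8,173.4,.016))
T=toolT(); print(T.round(3)); print(T[:3,:3].T@(np.array([.4843,-.323,.14])-T[:3,3])*100)
E
```

```text
[[0.079 0.074 0.087 0.088 0.089 0.076]
 [0.076 0.088 0.088 0.09  0.085 0.089]
 [0.078 0.083 0.083 0.087 0.087 0.088]
 [0.077 0.087 0.087 0.089 0.089 0.087]
 [0.078 0.077 0.084 0.088 0.088 0.08 ]
 [0.071 0.077 0.074 0.076 0.081 0.081]]
fin [0.55667385 0.26641874 0.058     ] ball [0.59335058 0.30360309 0.016     ]
[[ 0.435 -0.001  0.901  0.228]
 [-0.901  0.001  0.435 -0.473]
 [-0.001 -1.     0.     0.224]
 [ 0.     0.     0.     1.   ]]
[-2.31736454  8.42977971 29.56653511]
```

```bash
python3 -m inch '[[-0.2,0.4,2,0,0,0,0],[-0.5,1.2,6,0,0,0,0],[-0.8,2.5,10,0,0,0,0],[-1.2,4,15,0,0,0,0],[-1.6,5.5,20,0,0,0,0],[-2,7,25,0,0,0,0],[-2.2,8,28,0,0,0,0],[-2.3,8.4,29.6,0,0,0,0],[-2.3,8.4,29.6,0,0,0,0],[-2.3,8.4,29.6,0,0,0,0]]' 40
python3 - <<'E'
from h import *
T=toolT(); print(T.round(4)); print(T[:3,:3].T@(np.array([.4843,-.323,.14])-T[:3,3])*100)
d=shot("wrist"); cv2.imwrite("pics/w1.png",cv2.cvtColor(d["frame"],cv2.COLOR_RGB2BGR))
K=np.linalg.inv(d["T"])@[.4843,-.323,.088,1]; p=d["K"]@K[:3]; print("pred btn px",p[:2]/p[2])
g=cv2.cvtColor(d["frame"],cv2.COLOR_RGB2GRAY); np.savez("w1",**{k:d[k] for k in("frame","depth","K","T")})
P=cloud(d); m=(P[:,:,2]>.083)&(P[:,:,2]<.094)&(np.hypot(P[:,:,0]-.484,P[:,:,1]+.323)<.03); print(m.sum(),P[m].mean(0) if m.any() else 0)
E
```

```text
t: 1.1
tool_pos: [0.4842, -0.3236, 0.1405]
eef_rot: [0.599, -0.599, 0.376, -0.376]
contact_force: [-0.4, -0.5, 0.4]
opening: 0.0002
[[ 4.346e-01 -1.000e-03  9.006e-01  4.842e-01]
 [-9.006e-01  9.000e-04  4.346e-01 -3.236e-01]
 [-1.200e-03 -1.000e+00 -5.000e-04  1.405e-01]
 [ 0.000e+00  0.000e+00  0.000e+00  1.000e+00]]
[-0.04595517  0.05020731  0.03835623]
pred btn px [250.56357272 208.90508872]
1096 [ 0.48570449 -0.3216966   0.0862667 ]
```

View pics/w1.png

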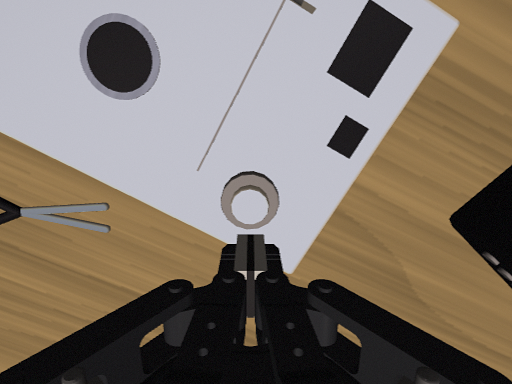

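The button cap is at (250,206), within 3 px of the prediction, and the window is at about (119,56). Next I'll press slowly while watching the force.

```bash
python3 -m inch '[[0,0.8,0,0,0,0,0],[0,1.8,0,0,0,0,0],[0,2.7,0,0,0,0,0],[0,3.3,0,0,0,0,0],[0,3.6,0,0,0,0,0],[0,3.7,0,0,0,0,0],[0,3.8,0,0,0,0,0],[0,3.9,0,0,0,0,0],[0,4,0,0,0,0,0],[0,4,0,0,0,0,0]]'
python3 - <<'E'
from h import *
d=dict(np.load("w1.npz"))
g=cv2.cvtColor(d["frame"],cv2.COLOR_RGB2GRAY); m=np.zeros_like(g); m[5:105,70:170]=g[5:105,70:170]<80
M=cv2.moments(m,True); print("window",M["m00"],ray(d,M["m10"]/M["m00"],M["m01"]/M["m00"],.065), bot.read_state()["contact_force"])
E
```

```text
t: 2.15
tool_pos: [0.4839, -0.324, 0.1009]
eef_rot: [0.599, -0.599, 0.376, -0.376]
contact_force: [0.4, 0.7, -0.0]
opening: 0.0001
window 3594.0 [ 0.53682862 -0.19886345  0.065     ] [ 0.38418288  0.68256095 -0.02257646]
```

```bash
python3 -m inch '[[0,0.1,0,0,0,0,0],[0,0.2,0,0,0,0,0],[0,0.3,0,0,0,0,0],[0,0.35,0,0,0,0,0],[0,0.4,0,0,0,0,0],[0,0.45,0,0,0,0,0],[0,0.5,0,0,0,0,0],[0,0.5,0,0,0,0,0],[0,0.5,0,0,0,0,0],[0,0.5,0,0,0,0,0]]'
```

```text
t: 3.15
tool_pos: [0.484, -0.324, 0.0959]
eef_rot: [0.599, -0.599, 0.376, -0.376]
contact_force: [-0.3, -0.0, -0.4]
opening: -0.0002
```

```bash
python3 - <<'E'
from h import *
d=shot("scene"); w=shot("wrist")
a=cv2.resize(d["frame"][140:215,90:170],(533,500),interpolation=cv2.INTER_CUBIC)
b=w["frame"][150:350,150:250+100]; b=cv2.resize(b,(260,260))
b=np.vstack([b,np.zeros((240,260,3),np.uint8)])
cv2.imwrite("pics/p2.png",cv2.cvtColor(np.hstack([a,b]),cv2.COLOR_RGB2BGR))
P=cloud(d)
m=np.hypot(P[:,:,0]-.484,P[:,:,1]+.323)<.016; print(np.sort(P[m][:,2])[::8].round(3), bot.read_state()["contact_force"])
E
```

```text
[0.077 0.078 0.081 0.084 0.086 0.087 0.088 0.088 0.088 0.089 0.105 0.11
 0.113 0.114 0.117 0.118 0.121 0.122 0.125 0.126 0.129 0.13  0.132 0.134
 0.136 0.138 0.14  0.142 0.143 0.146 0.149 0.151 0.153 0.155 0.157 0.16
 0.162 0.165 0.178 0.182 0.187 0.191 0.194 0.198 0.201 0.204 0.207 0.209
 0.212 0.214 0.216 0.219 0.22  0.221 0.424 0.425 0.426 0.426] [-0.79084489 -0.51436167  0.20724721]
```

View pics/p2.png

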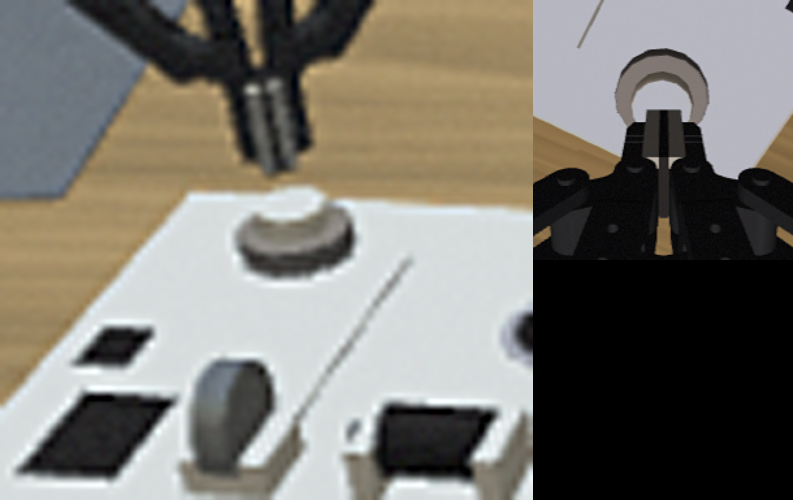

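The fingertips show as still above the cap. I'll check their 3D position in the depth image.

```bash
python3 - <<'E'
from h import *
d=shot("scene"); P=cloud(d); T=toolT(); print(T[:3,3])
for v in range(155,177):
    print(v,[tuple((P[v,u]*1000).round().astype(int).tolist()) for u in range(126,140,3)],d["frame"][v,129])
w=shot("wrist"); Q=cloud(w)
for v in range(196,290,8): print(v,[tuple((Q[v,u]*1000).round().astype(int).tolist()) for u in (240,246,251,256,262)])
E
```

```text
[ 0.48392035 -0.32398344  0.09592312]
155 [(492, -327, 134), (493, -319, 135), (489, -313, 133), (483, -308, 130), (239, -405, 3)] [60 58 56]
156 [(494, -327, 133), (492, -320, 132), (489, -314, 130), (484, -308, 128), (243, -404, 1)] [71 72 68]
157 [(493, -328, 130), (494, -320, 130), (491, -313, 129), (483, -309, 125), (253, -400, 3)] [71 72 68]
158 [(492, -329, 126), (492, -321, 127), (491, -314, 126), (481, -310, 121), (253, -401, -1)] [87 88 84]
159 [(491, -330, 123), (495, -320, 125), (490, -315, 123), (485, -309, 120), (264, -397, 2)] [103 102  98]
160 [(496, -328, 123), (495, -321, 122), (491, -315, 120), (489, -308, 119), (270, -395, 2)] [98 99 93]
161 [(494, -329, 119), (495, -321, 120), (493, -314, 119), (483, -311, 113), (277, -393, 1)] [94 94 91]
162 [(496, -329, 117), (493, -323, 115), (494, -315, 116), (484, -311, 111), (282, -391, 1)] [94 94 89]
163 [(495, -330, 113), (494, -323, 113), (492, -316, 112), (290, -398, 2), (288, -389, 1)] [92 91 89]
164 [(300, -422, 3), (495, -323, 111), (491, -317, 109), (294, -397, 0), (298, -385, 2)] [89 88 85]
165 [(307, -420, 3), (49
[... 1628 characters left out ...]
, (490, -324, 87), (491, -327, 86)]
236 [(491, -315, 108), (492, -317, 108), (493, -319, 109), (494, -322, 108), (495, -324, 108)]
244 [(491, -315, 117), (492, -317, 116), (493, -319, 117), (494, -321, 116), (495, -324, 117)]
252 [(491, -315, 124), (492, -317, 124), (493, -319, 124), (494, -321, 125), (495, -324, 124)]
260 [(491, -315, 132), (492, -317, 131), (493, -319, 131), (494, -321, 131), (494, -324, 130)]
268 [(491, -316, 136), (492, -318, 137), (494, -319, 138), (494, -321, 138), (495, -323, 138)]
276 [(492, -315, 145), (490, -319, 139), (491, -320, 139), (492, -322, 140), (496, -323, 145)]
284 [(492, -316, 149), (488, -319, 142), (487, -322, 139), (493, -321, 147), (496, -322, 150)]
```

Both cameras put the fingertips at z≈0.104 with the TCP at 0.096. That is about 8 mm behind the reported TCP, not 17 mm ahead as stated. The lack of contact force fits this, so I trust the measurement. That means roughly 16 mm more to contact and 22 mm to fully down.

```bash
python3 -m inch '[[0,0.4,0,0,0,0,0],[0,0.8,0,0,0,0,0],[0,1.2,0,0,0,0,0],[0,1.4,0,0,0,0,0],[0,1.6,0,0,0,0,0],[0,1.7,0,0,0,0,0],[0,1.8,0,0,0,0,0],[0,1.9,0,0,0,0,0],[0,2,0,0,0,0,0],[0,2,0,0,0,0,0]]'
```

```text
t: 4.35
tool_pos: [0.4839, -0.3239, 0.076]
eef_rot: [0.599, -0.599, 0.376, -0.376]
contact_force: [-2.3, 2.4, 4.3]
opening: 0.0001
```

```bash
python3 -m inch '[[0,0.05,0,0,0,0,0],[0,0.1,0,0,0,0,0],[0,0.15,0,0,0,0,0],[0,0.2,0,0,0,0,0],[0,0.2,0,0,0,0,0],[0,0.2,0,0,0,0,0],[0,0.2,0,0,0,0,0],[0,0.2,0,0,0,0,0],[0,0.2,0,0,0,0,0],[0,0.2,0,0,0,0,0]]'
```

```text
t: 5.35
tool_pos: [0.484, -0.324, 0.0747]
eef_rot: [0.599, -0.599, 0.376, -0.376]
contact_force: [-4.9, 2.9, 7.6]
opening: -0.0001
```

```bash
python3 -m inch '[[0,0.1,0,0,0,0,0],[0,0.15,0,0,0,0,0],[0,0.2,0,0,0,0,0],[0,0.2,0,0,0,0,0],[0,0.2,0,0,0,0,0],[0,0.2,0,0,0,0,0],[0,0.2,0,0,0,0,0],[0,0.2,0,0,0,0,0],[0,0.2,0,0,0,0,0],[0,0.2,0,0,0,0,0]]'
```

```text
t: 6.35
tool_pos: [0.484, -0.3241, 0.0746]
eef_rot: [0.599, -0.599, 0.376, -0.376]
contact_force: [-7.3, 5.8, 15.0]
opening: -0.0004
```

The press bottomed out: it stalled at z 0.0746 while the force rose to 15 N, against about 5 N when fully down. I'll release and move to the tray.

```bash
python3 -m inch '[[0,-1,0,0,0,0,0],[0,-4,0,0,0,0,0],[0,-8,0,0,0,0,0],[-1.5,-11,1,0,0,0,0.3],[-4,-12.5,2.6,0,0,0,0.6],[-8,-13,5.2,0,0,0,0.9],[-12,-13,7.7,0,-0.08,0,0.9],[-16,-13,10.3,0,-0.16,0,0.9],[-20,-13,12.9,0,-0.24,0,0.9],[-24,-13,15.5,0,-0.318,0,0.9]]'
python3 - <<'E'
from h import *
T=toolT(); print(T.round(4)); print(T[:3,:3].T@(np.array([.557,.267,.19])-T[:3,3])*100, np.degrees(np.arctan2(T[1,2],T[0,2])))
E
```

```text
t: 7.35
tool_pos: [0.5197, -0.0387, 0.2045]
eef_rot: [0.651, -0.651, 0.275, -0.276]
contact_force: [0.5, -0.3, 0.5]
opening: 0.0769
[[ 6.960e-01  1.400e-03  7.181e-01  5.197e-01]
 [-7.181e-01 -3.000e-04  6.960e-01 -3.870e-02]
 [ 1.200e-03 -1.000e+00  8.000e-04  2.045e-01]
 [ 0.000e+00  0.000e+00  0.000e+00  1.000e+00]]
[-19.35800202   1.44965735  23.95394866] 44.106259083153255
```

```bash
python3 -m inch '[[-2,0.3,2.5,0,0,0,0.9],[-5,0.6,6.2,0,0,0,0.9],[-8.5,1,10.5,0,0,0,0.9],[-12,1.4,14.9,0,0,0,0.9],[-15.5,1.4,19.2,0,0,0,0.9],[-18,1.4,22.3,0,0,0,0.9],[-19.4,1.4,24,0,0,0,0.9],[-19.4,1.4,24,0,0,0,0.9],[-19.4,1.4,24,0,0,0,0.9],[-19.4,1.4,24,0,0,0,0.9]]'
python3 - <<'E'
from h import *
T=toolT(); print(T.round(4))
d=shot("wrist"); P=cloud(d); cv2.imwrite("pics/w2.png",cv2.cvtColor(d["frame"],cv2.COLOR_RGB2BGR))
def px(X):
    p=d["K"]@(np.linalg.inv(d["T"])@[*X,1])[:3]; return (p[:2]/p[2]).round(1)
print("pred fin top",px([.557,.267,.058]),"ball",px([.594,.303,.016]))
m=(P[:,:,2]>.052)&(P[:,:,2]<.063)&(np.hypot(P[:,:,0]-.557,P[:,:,1]-.267)<.035)
Q=P[m]; c=Q.mean(0); print("fin",m.sum(),c); xy=(Q[:,:2]).astype(np.float32); print(cv2.minAreaRect(xy*1000))
g=cv2.cvtColor(d["frame"],cv2.COLOR_RGB2GRAY)
s=shot("scene"); S=cloud(s); L=(S-T[:3,3])@T[:3,:3]  # tool coords
m=(abs(L[:,:,2])<.02)&(abs(L[:,:,0])<.07)&(L[:,:,1]>-.06)&(L[:,:,1]<.05)
q=L[m]; q=q[q[:,1].argsort()[::-1]]; print((q[:12]*1000).round())
E
```

```text
t: 8.35
tool_pos: [0.5573, 0.2667, 0.1904]
eef_rot: [0.651, -0.651, 0.275, -0.277]
contact_force: [-0.5, -1.1, 0.4]
opening: 0.0767
[[ 6.952e-01  1.600e-03  7.188e-01  5.573e-01]
 [-7.188e-01 -5.000e-04  6.952e-01  2.667e-01]
 [ 1.500e-03 -1.000e+00  8.000e-04  1.904e-01]
 [ 0.000e+00  0.000e+00  0.000e+00  1.000e+00]]
pred fin top [250.5 180.5] ball [250.3 121.8]
fin 515 [0.5572852  0.26997468 0.05736661]
((556.5887451171875, 269.8233642578125), (35.61981964111328, 13.271415710449219), 44.162384033203125)
[[-42. -17.   4.]
 [ 44. -18.  -1.]
 [-40. -18.   8.]
 [-41. -18.  -6.]
 [-39. -19.   1.]
 [ 44. -19.   7.]
 [ 44. -19.  -6.]
 [-40. -19.   3.]
 [-37. -19.  -6.]
 [ 44. -20.   9.]
 [-40. -20.  -3.]
 [ 45. -20.   2.]]
```

View pics/w2.png

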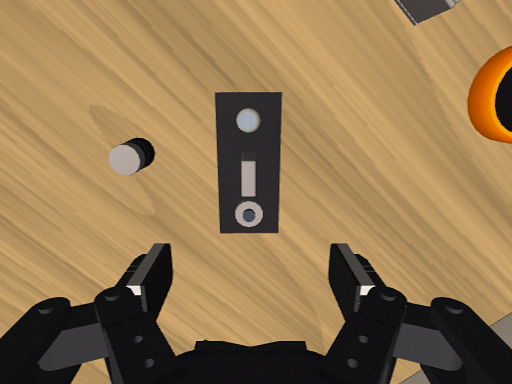

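The view is aligned, with the fin at (248,178), the ball at (248,120) ahead of it and the can at (130,157), well outside the fingers. Depth shows open tips 17 mm behind the TCP (8 mm when shut). For tips at about z 0.02 on grasping, the TCP should be at z≈0.010.

```bash
python3 -m inch '[[-0.1,1.5,0.1,0,0,0,0.9],[-0.15,4,0.1,0,0,0,0.9],[-0.15,7,0.1,0,0,0,0.9],[-0.15,10,0.1,0,0,0,0.9],[-0.15,12.5,0.1,0,0,0,0.9],[-0.15,14.5,0.1,0,0,0,0.9],[-0.15,16,0.1,0,0,0,0.9],[-0.15,17,0.1,0,0,0,0.9],[-0.15,17.7,0.1,0,0,0,0.9],[-0.15,18,0.1,0,0,0,0.9]]' 30
python3 - <<'E'
from h import *
d=shot("wrist");s=shot("scene")
a=s["frame"][100:280,300:480]; a=cv2.resize(a,(400,400),interpolation=cv2.INTER_CUBIC)
b=cv2.resize(d["frame"],(400,300)); b=np.vstack([b,np.zeros((100,400,3),np.uint8)])
cv2.imwrite("pics/g1.png",cv2.cvtColor(np.hstack([a,b]),cv2.COLOR_RGB2BGR)); print(bot.read_state()["tool_pos"])
E
```

```text
t: 9.45
tool_pos: [0.5574, 0.2681, 0.0104]
eef_rot: [0.651, -0.651, 0.276, -0.277]
contact_force: [0.3, -0.3, 0.4]
opening: 0.0766
[0.55757041 0.26821076 0.01095248]
```

View pics/g1.png

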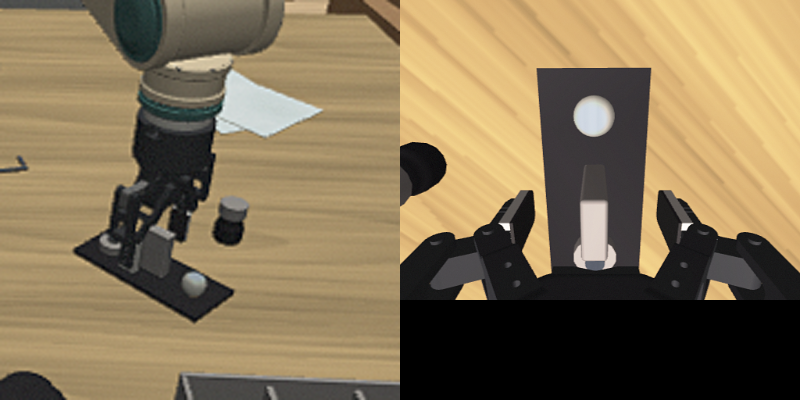

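The fin stands centred between the pads, the can is clear on the left, and the ball is in its pocket. Closing gradually.

```bash
python3 -m inch '[[0,0,0,0,0,0,0.75],[0,0,0,0,0,0,0.6],[0,0,0,0,0,0,0.48],[0,0,0,0,0,0,0.38],[0,0,0,0,0,0,0.3],[0,0,0,0,0,0,0.25],[0,0,0,0,0,0,0.21],[0,0,0,0,0,0,0.18],[0,0,0,0,0,0,0.15],[0,0,0,0,0,0,0.1]]' 45; python3 -m inch '[[0,0,0,0,0,0,0],[0,0,0,0,0,0,0],[0,0,0,0,0,0,0],[0,0,0,0,0,0,0],[0,0,0,0,0,0,0],[0,0,0,0,0,0,0],[0,0,0,0,0,0,0],[0,0,0,0,0,0,0],[0,0,0,0,0,0,0],[0,0,0,0,0,0,0]]' 45
```

```text
t: 10.55
tool_pos: [0.5575, 0.2683, 0.011]
eef_rot: [0.651, -0.651, 0.276, -0.277]
contact_force: [-0.6, -0.1, 1.8]
opening: 0.0136
t: 11.55
tool_pos: [0.5575, 0.2683, 0.011]
eef_rot: [0.651, -0.651, 0.276, -0.277]
contact_force: [-1.1, 0.3, 0.6]
opening: 0.0129
```

```bash
python3 -m inch '[[0,-0.1,0,0,0,0,0],[0,-0.3,0,0,0,0,0],[0,-0.6,0,0,0,0,0],[0,-1,0,0,0,0,0],[0,-1.4,0,0,0,0,0],[0,-1.8,0,0,0,0,0],[0,-2.2,0,0,0,0,0],[0,-2.5,0,0,0,0,0],[0,-2.7,0,0,0,0,0],[0,-2.8,0,0,0,0,0]]'
python3 - <<'E'
from h import *
d=shot("wrist");s=shot("scene")
a=s["frame"][100:280,300:480]; a=cv2.resize(a,(400,400),interpolation=cv2.INTER_CUBIC)
b=cv2.resize(d["frame"],(400,300)); b=np.vstack([b,np.zeros((100,400,3),np.uint8)])
cv2.imwrite("pics/g2.png",cv2.cvtColor(np.hstack([a,b]),cv2.COLOR_RGB2BGR)); st=bot.read_state(); print(st["tool_pos"],st["contact_force"],st["moment"])
E
```

```text
t: 12.55
tool_pos: [0.5575, 0.2684, 0.0393]
eef_rot: [0.651, -0.651, 0.275, -0.277]
contact_force: [1.1, 1.0, -3.4]
opening: 0.0131
[0.55746402 0.26832098 0.03915717] [ 0.57517304  0.29689961 -2.8844645 ] [ 0.04854061  0.02473848 -0.02408131]
```

View pics/g2.png

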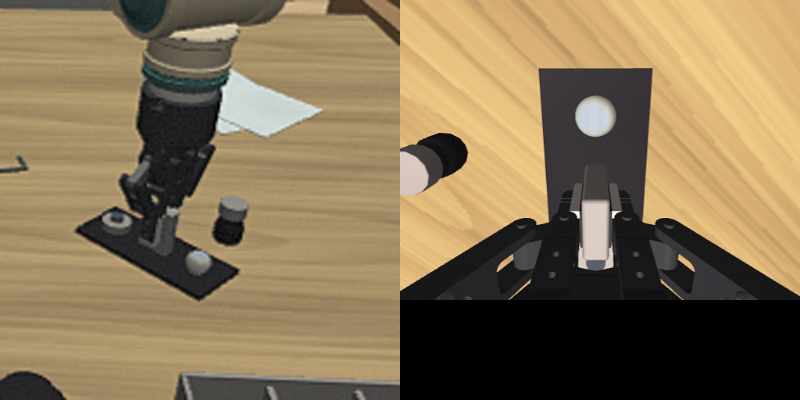

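The tray is lifted level, the 3 N load matches its weight, the ball is in the pocket and the can is standing. Now I'll raise it to carrying height, z≈0.15.

```bash
python3 -m inch '[[0,-0.2,0,0,0,0,0],[0,-0.8,0,0,0,0,0],[0,-1.8,0,0,0,0,0],[0,-3.2,0,0,0,0,0],[0,-4.8,0,0,0,0,0],[0,-6.4,0,0,0,0,0],[0,-8,0,0,0,0,0],[0,-9.4,0,0,0,0,0],[0,-10.4,0,0,0,0,0],[0,-11,0,0,0,0,0]]'
python3 - <<'E'
from h import *
T=toolT(); d=shot("wrist"); P=cloud(d); L=(P-T[:3,3])@T[:3,:3]*1000
m=(abs(L[:,:,0])<16)&(abs(L[:,:,2]-53)<16)&(L[:,:,1]>-60)&(L[:,:,1]<30)
q=L[m]; q=q[(q[:,1]<q[:,1].max()-12)]; print("ball tool mm",len(q),q.min(0),q.max(0),q.mean(0))
plate=L[(abs(L[:,:,0])<34)&(abs(L[:,:,0])>20)&(L[:,:,2]>30)&(L[:,:,2]<85)&(L[:,:,1]>-30)&(L[:,:,1]<40)]; A=np.c_[plate[:,[0,2]],np.ones(len(plate))]; print("plate plane",np.linalg.lstsq(A,plate[:,1],rcond=None)[0])
# target: yaw 0, ball over window
b=np.array([0,0,.052]); win=np.array([.537,-.200]); 
print(T.round(4)); 
E
```

```text
t: 13.65
tool_pos: [0.5575, 0.2684, 0.1505]
eef_rot: [0.652, -0.65, 0.275, -0.277]
contact_force: [0.0, 0.6, -2.8]
opening: 0.0134
ball tool mm 2179 [-12.57042104 -18.01910418  40.75148302] [11.35523346 -4.44941448 64.56449363] [ -0.68544371 -12.79663779  53.64845372]
plate plane [1.61347370e-03 1.72951683e-03 5.53905567e+00]
[[ 6.948e-01  3.500e-03  7.192e-01  5.575e-01]
 [-7.192e-01  7.000e-04  6.948e-01  2.684e-01]
 [ 1.900e-03 -1.000e+00  3.000e-03  1.505e-01]
 [ 0.000e+00  0.000e+00  0.000e+00  1.000e+00]]
```

Ball in tool coordinates is (-0.6,-5,52.7) mm and the plate is level to 0.002. The goal for the TCP is about (0.484,-0.200) with tool z along world x. I'll carry it in four gentle legs.

```bash
python3 -m inch '[[0.15,0,-0.2,0,0,0,0],[0.6,0,-0.8,0,0.015,0,0],[1.3,0,-1.7,0,0.035,0,0],[2.3,0,-3,0,0.06,0,0],[3.5,0,-4.7,0,0.095,0,0],[4.8,0,-6.4,0,0.13,0,0],[5.8,0,-7.8,0,0.155,0,0],[6.5,0,-8.7,0,0.175,0,0],[7,0,-9.3,0,0.19,0,0],[7.1,0,-9.5,0,0.192,0,0]]'
python3 - <<'E'
from h import *
T=toolT(); v=T[:3,:3].T@(np.array([.484,-.2,.15])-T[:3,3])*100; print(v, v/3, np.arctan2(T[1,2],T[0,2])/3)
E
```

```text
t: 14.7
tool_pos: [0.5387, 0.1507, 0.1509]
eef_rot: [0.622, -0.62, 0.337, -0.339]
contact_force: [-1.0, 0.6, -2.5]
opening: 0.0133
[ 26.46016583   0.0304734  -23.65554389] [ 8.82005528  0.0101578  -7.8851813 ] 0.19159751841490033
```

```bash
python3 -m inch '[[0.2,0,-0.2,0,0,0,0],[0.7,0,-0.6,0,0.015,0,0],[1.6,0,-1.4,0,0.035,0,0],[2.8,0,-2.5,0,0.06,0,0],[4.4,0,-3.9,0,0.095,0,0],[6,0,-5.4,0,0.13,0,0],[7.2,0,-6.5,0,0.155,0,0],[8.1,0,-7.3,0,0.175,0,0],[8.6,0,-7.7,0,0.19,0,0],[8.8,0,-7.9,0,0.192,0,0]]'
python3 - <<'E'
from h import *
T=toolT(); v=T[:3,:3].T@(np.array([.484,-.2,.15])-T[:3,3])*100; print(v, v/2, np.arctan2(T[1,2],T[0,2])/2)
E
```

```text
t: 15.7
tool_pos: [0.5202, 0.0332, 0.1508]
eef_rot: [0.587, -0.584, 0.395, -0.397]
contact_force: [1.3, -0.1, -3.0]
opening: 0.0137
[ 20.29910493   0.03372671 -12.03880764] [10.14955246  0.01686336 -6.01940382] 0.19068485785052072
```

```bash
python3 -m inch '[[0.2,0,-0.1,0,0,0,0],[0.8,0,-0.5,0,0.015,0,0],[1.8,0,-1.1,0,0.035,0,0],[3.2,0,-1.9,0,0.06,0,0],[5,0,-3,0,0.095,0,0],[6.9,0,-4.1,0,0.13,0,0],[8.3,0,-4.9,0,0.155,0,0],[9.3,0,-5.5,0,0.175,0,0],[9.9,0,-5.9,0,0.19,0,0],[10.1,0,-6,0,0.191,0,0]]'
python3 - <<'E'
from h import *
T=toolT(); v=T[:3,:3].T@(np.array([.484,-.2,.15])-T[:3,3])*100; print(v, np.arctan2(T[1,2],T[0,2]))
d=shot("wrist"); cv2.imwrite("pics/w3.png",cv2.cvtColor(d["frame"],cv2.COLOR_RGB2BGR))
E
```

```text
t: 16.7
tool_pos: [0.5019, -0.0834, 0.1505]
eef_rot: [0.546, -0.544, 0.45, -0.451]
contact_force: [-0.8, 1.4, -3.3]
opening: 0.0139
[11.11163934  0.03200643 -3.95251408] 0.18924798228823986
```

View pics/w3.png

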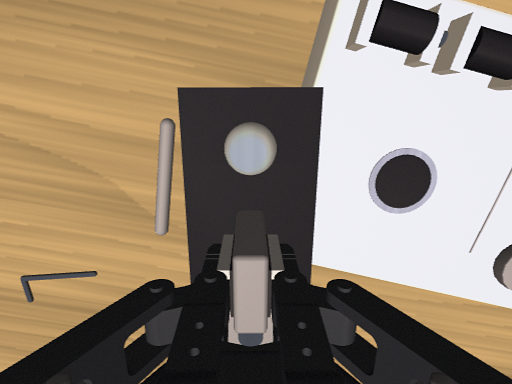

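The ball is seated at (250,149) and the window is at (403,180). I'll remeasure the window from here before the last leg.

```bash
python3 - <<'E'
from h import *
d=shot("wrist"); g=cv2.cvtColor(d["frame"],cv2.COLOR_RGB2GRAY); m=np.zeros_like(g); m[145:218,365:441]=g[145:218,365:441]<80
M=cv2.moments(m,True); W=ray(d,M["m10"]/M["m00"],M["m01"]/M["m00"],.065); print("window",M["m00"],W)
T=toolT(); W[:2]=(W[:2]+[.537,-.2])/2; tgt=np.array([W[0]-.0527,W[1],.142]); print(tgt,T[:3,:3].T@(tgt-T[:3,3])*100)
E
```

```text
window 2272.0 [ 0.53649996 -0.19971417  0.065     ]
[ 0.48404998 -0.19985708  0.142     ] [11.15387822  0.82934285 -3.99284387]
```

```bash
python3 -m inch '[[0.2,0,-0.1,0,0,0,0],[0.9,0.1,-0.3,0,0.015,0,0],[2,0.1,-0.7,0,0.035,0,0],[3.6,0.2,-1.3,0,0.06,0,0],[5.6,0.4,-2,0,0.095,0,0],[7.6,0.6,-2.7,0,0.13,0,0],[9.1,0.7,-3.3,0,0.155,0,0],[10.3,0.8,-3.7,0,0.175,0,0],[10.9,0.8,-3.9,0,0.187,0,0],[11.1,0.8,-4,0,0.19,0,0]]'
python3 -m inch '[[0,0,0,0,0,0,0],[0,0,0,0,0,0,0],[0,0,0,0,0,0,0],[0,0,0,0,0,0,0],[0,0,0,0,0,0,0],[0,0,0,0,0,0,0],[0,0,0,0,0,0,0],[0,0,0,0,0,0,0],[0,0,0,0,0,0,0],[0,0,0,0,0,0,0]]'
python3 - <<'E'
from h import *
T=toolT(); st=bot.read_state(); d=shot("wrist"); s=shot("scene"); P=cloud(d); L=(P-T[:3,3])@T[:3,:3]*1000
m=(abs(L[:,:,0])<16)&(abs(L[:,:,2]-53)<16)&(L[:,:,1]>-60)&(L[:,:,1]<-4)
q=L[m]; c=(q.min(0)+q.max(0))/2; c[1]=q[:,1].min()+12.5; print("ball world",T[:3,:3]@(c/1000)+T[:3,3])
p=L[(abs(L[:,:,0])<34)&(abs(L[:,:,0])>20)&(L[:,:,2]>30)&(L[:,:,2]<85)&(L[:,:,1]>-30)&(L[:,:,1]<20)]; print("plane",np.linalg.lstsq(np.c_[p[:,[0,2]],np.ones(len(p))],p[:,1],rcond=None)[0])
print("tool y",T[:3,1],"vel",abs(st["joint_vel"]).max())
S=cloud(s); m=np.hypot(S[:,:,0]-.484,S[:,:,1]+.323)<.010; print("btn z",np.percentile(S[m][:,2],[10,50,90]))
a=cv2.resize(s["frame"][100:250,70:450],None,fx=2.1,fy=2.1); cv2.imwrite("pics/end.png",cv2.cvtColor(a,cv2.COLOR_RGB2BGR))
E
```

```text
t: 17.8
tool_pos: [0.4838, -0.2, 0.1423]
eef_rot: [0.501, -0.498, 0.499, -0.501]
contact_force: [0.1, -0.6, -2.5]
opening: 0.0133
t: 18.8
tool_pos: [0.4838, -0.2, 0.1423]
eef_rot: [0.501, -0.498, 0.499, -0.501]
contact_force: [0.9, 0.1, -2.2]
opening: 0.0133
ball world [ 0.53584694 -0.19995442  0.14842882]
plane [1.02346563e-03 2.87618115e-03 5.44145628e+00]
tool y [ 0.00441031  0.00138613 -0.99998931] vel 0.0008553555936799592
btn z [0.08706047 0.08782146 0.08901571]
```

View pics/end.png

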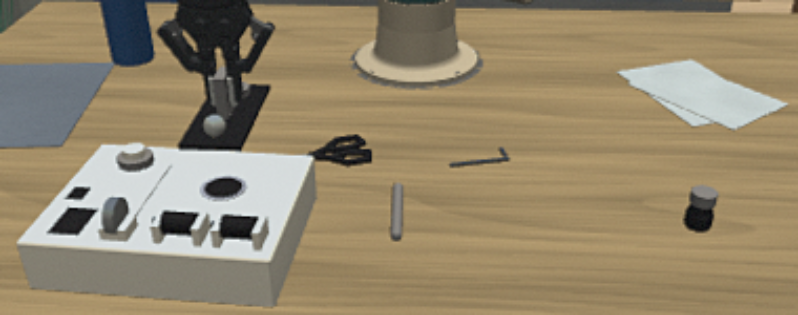

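The tray is held level above the loader with the ball in its pocket, at (214,126) in the crop. The can is standing at (702,208) and the button is up. Handing in.

```bash
python3 -c "
from workcell import bot
print(bot.job_done())"
```

```text
the job is handed in; nothing more can be done
None
```

I pressed the start button fully down and released it, then lifted the tray and carried it level to the window. I handed the job in at about 19 s of the 64 s allowed, with the arm still holding the tray; no verdict was reported.

**Last checks:**
- **Ball:** it is in its pocket, at about (0.536, -0.200, 0.148). That is roughly 1 mm sideways of the window centre I measured, and 83 mm above the deck.
- **Tray:** it is level within about 0.01 rad and still. The fin is gripped at 13 mm opening and the wrist carries about 2–3 N, roughly the tray's weight.
- **Start button:** the press stalled while the force rose to 15 N, so I took it as fully down. Its top now reads z 0.088, the same as before the press.
- **Film can:** it is standing where it was.

**What disagreed:**
- **Fingertips:** depth images showed them about 8 mm behind the reported TCP when shut, not 17 mm ahead as stated. My first two presses therefore stopped short of the button. I used the measured offset for the press and the grasp.
- **Positions:** wrist and top cameras differed by 2–3 mm on the fin and window, so I averaged them.

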